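# Seat the notched battery pack in the desk charger

## Robot

A 7-joint arm with a two-finger parallel gripper is mounted at the origin on the work surface. World frame = base frame: x ahead of the robot, y to its left, z up, the work surface at z = 0. Lengths are in m, angles in rad, forces in N, time in s.
With the tool pointing down it reaches from about 0.4 to 0.875 m from the base axis. Payload 4.4 kg.
Tool frame: the origin (TCP) lies at the very end of the fingers, on their centre line; the grasp point (between the pads) lies 19 mm behind it (env.hold_point_z is the distance from the TCP to the grasp point, in m); x points along the fingers, z is the direction in which the jaws open and shut, and the axes are right-handed (so a half turn about x gives the same grasp; the last joint's range is limited). The gripper opens to 85 mm and grips with 20 to 120 N. Pads are 22 mm wide; open, the fingers measure 114 mm over their backs; the gripper's body (76 mm by 85 mm) begins 54 mm behind the grasp point. The pads swing forward as they close: fully open they stand 13 mm farther back than shut.
Start: joints at [1.112, 0.628, 0.038, 1.517, -0.027, 0.996, -0.02], TCP at [0.249, -0.6, 0.231] pointing down, gripper open.
Joint ranges: [-3.06, 3.06], [-0.37, 2.12], [-1.25, 1.32], [0.18, 2.47], [-1.1, 4.24], [0.23, 1.98], [-2.94, 2.94]. Speed limits (rad/s): [2.57, 2.57, 3.14, 3.14, 3.14, 3.14, 3.14].

## Interface

Orientations are given as a unit quaternion [x, y, z, w].
In Python, from bench import env gives the robot as it stands.
- The arm moves only by the tool move_arm, never from a script. Its argument "series" is one flat list of numbers, 7 for each row, row after row: the opening, from 0 (shut) to 1 (fully open), then the shift along the tool's x, y, z in mm, then the turn, a rotation vector about the tool's x, y, z in degrees. A call has exactly 8 rows; each row is the pose to reach, as a shift and turn from the pose commanded when the call began, along the tool's axes at that moment; what a row does not reach only later rows make up. A row lasts 1/8 s, in which the tool goes at most 62.5 mm and 10.7 degrees, less where a joint would pass 70% of its speed; a pose out of reach is approached as far as the arm can. A call with a gripper value outside its range is refused whole. The fingers move at their own pace and stop on an object; "force" is the grip in N (left out, the last holds). Time passes only in rows, so rows that repeat a pose let the fingers close, or fill a call up. It gives the time, the measured TCP pose, the force and the opening at its end, in the units of the state.
- env.read_state(): the state, without advancing time (a new reading comes with each control period).
- env.grab_frame(name): name is "scene" or "top" or "wrist"; returns a dict with "color" (480x640x3 uint8, red, green, blue), "vfov" (degrees; the focal length in pixels is half the picture's height over the tangent of half this angle, whatever the lens; pixels are square), "cx", "cy" (the principal point, pixels), "world_from_camera" (4x4, takes a point from camera to world coordinates); the wrist camera has in their place "tool_from_camera" (4x4, takes a point from camera to tool coordinates, whose origin is the TCP and whose axes are the tool frame's). Camera axes: x right, y down, z forward; pixel columns grow to the right and rows downward; lengths in m; the calibration is good to about 2 mm. The wrist camera is an equidistant fisheye: a pixel r from the principal point sees the ray r / f radians off the axis. A picture is of the moment at which its call begins: read the wrist's pose just before it. There is no depth.
- env.finish_job(): hands the job in, once; it reports no verdict.
The state is a dict: "time_s": time; "joint_positions": joint angles; "qd": joint speeds; "effort": joint torques, N m; "position": TCP position; "eef_rot": TCP orientation; "force": force on the tool from outside, world axes, zero at the start; "ft_torque": the same for the moment, N m; "width": finger opening in m.
Only numpy, scipy, OpenCV 4.12 (cv2) and the standard library are available. Lean on these libraries where they do the work, as an engineer would, in place of code of your own. Each camera call takes 0.05 s, during which the arm holds its last target.

## Task

Put the tall battery pack, the one with the groove down one end, upright into the desk charger, turned so that its groove slides over the rib in the charger's bay, and leave it fully home on the bay floor. Leave the shorter pack without a groove where it stands.

Things in the scene. Friction and masses are not known exactly. Their poses are not given: they have to be found in the camera images.
- pack_mid (a point): Centre (45 mm up) of the tall pale battery pack standing loose on the bench: 66 mm long (x), 38 wide (y), 90 tall (z up), 0.2 kg. A groove 20 mm wide, 16 deep, open at top and bottom, runs down the middle of its +x end. Grip the flat broad faces (+y and -y, 38 mm apart) 10 to 25 mm above this centre, to clear the charger's rim.
- charger: Grey desk charger fixed to the bench, 99 x 71 mm on a thin foot 121 x 93. Origin on the bench under the middle of its open bay, x along the bay, z up. Bay 71 (x) by 43 mm (y), floor 5 mm up, walls upright to 27 mm, then flaring out 8 mm all round to the rim at 37 mm. A pack fully home has its centre 50 mm above this origin.
- rib_top (a point): Top of the white upright rib in the charger's bay, 27 mm above the bench: 11 mm wide (y), standing out 13 mm from the middle of the bay's +x wall, down to the floor; 29 mm from the bay's centre. Axes as the charger's. In a seated pack the groove surrounds it: the pack's +x points the same way as the charger's +x.
- spare_mid (a point): Centre (35 mm up) of the shorter pale battery pack without a groove, 66 x 38 mm and 70 mm tall, standing loose on the bench; a bystander that does not fit the charger.
There are look-alikes about, which are no part of the job. What is shaped like the part that bears pack_mid but green or yellow is not meant. What is shaped like the charger but red is not meant.

How it is judged:
At the end, for the whole second after the job is handed in: The grooved pack stands at rest in the charger's bay: its centre within 12 mm of the bay's centre line and less than 60 mm above the bench (50 mm when fully home), upright and in line with the bay within 10 degrees (horizontal distance between pack_mid and charger below 0.012 m and z of pack_mid in the frame of charger below 0.06 m and angle between pack_mid's own z axis and vertical below 0.18 rad and angle between the x axis of pack_mid and the x axis of charger, either way round below 0.18 rad and linear speed of pack below 0.02 m/s); the robot touches nothing.
It fails at once if the shorter pack is moved by more than 30 mm (distance of spare_mid from where it was at the start of the episode above 0.03 m).
It also fails if it takes over 37 s, if anything falls off the work surface, if the arm or the gripper's body presses on something with over 40 N, if the wrist force passes 120 N, or if a joint passes its speed limit or range.

## Working session

There is one attempt and no reset: what is moved stays moved. The work goes in short steps, Python scripts to look and compute and a tool call to move; the robot and the scene stay as the last step left them, time stands still between calls to the robot, and variables do not carry over. Pictures are saved under pics/ and viewed, and the job is handed in when it is done.

Besides the shell and the picture viewer there is one more tool, called after "Call:" in YAML: its name, and indented under it one key for each argument. move_arm: Moves the arm, as the interface text tells. Its arguments: {"type":"object","properties":{"series":{"type":"array"},"force":{"type":"number"}},"required":["series"]}

```bash
ls; mkdir -p pics
cat > h.py <<'E'
import numpy as np,cv2,json
from bench import env
from scipy.spatial.transform import Rotation as R
def save(n,tag):
    s=env.read_state(); f=env.grab_frame(n)
    cv2.imwrite(f'pics/{tag}.png',f['color'][:,:,::-1])
    d={k:(np.array(v).tolist()) for k,v in f.items() if k!='color'}
    d['pos']=list(map(float,s['position']));d['rot']=list(map(float,s['eef_rot']))
    json.dump(d,open(f'pics/{tag}.json','w'));return s,f
def ray(tag,u,v):
    d=json.load(open(f'pics/{tag}.json'))
    f=240/np.tan(np.radians(d['vfov'])/2)
    a,b=u-d['cx'],v-d['cy']
    if 'tool_from_camera' in d:
        r=np.hypot(a,b)+1e-9;t=r/f
        c=np.array([a/r*np.sin(t),b/r*np.sin(t),np.cos(t)])
        T=np.eye(4);T[:3,:3]=R.from_quat(d['rot']).as_matrix();T[:3,3]=d['pos']
        T=T@np.array(d['tool_from_camera'])
    else:
        c=np.array([a/f,b/f,1]);T=np.array(d['world_from_camera'])
    w=T[:3,:3]@c
    return T[:3,3],w/np.linalg.norm(w)
def onz(tag,u,v,z):
    o,w=ray(tag,u,v);return o+w*(z-o[2])/w[2]
def tri(*obs):
    A=np.zeros((3,3));b=np.zeros(3)
    for o,w in [ray(*x) for x in obs]:
        P=np.eye(3)-np.outer(w,w);A+=P;b+=P@o
    p=np.linalg.solve(A,b)
    res=[np.linalg.norm((np.eye(3)-np.outer(w,w))@(p-o)) for o,w in [ray(*x) for x in obs]]
    return p,res
E
python3 - <<'E'
from h import *
for n in ['scene','top','wrist']:
    s,f=save(n,n+'0'); print(n,f['vfov'],f['cx'],f['cy'])
print(s, env.hold_point_z)
print(R.from_quat(s['eef_rot']).as_matrix().round(3))
for n in ['scene','top']: print(np.array(json.load(open(f'pics/{n}0.json'))['world_from_camera']).round(3))
print(np.array(json.load(open('pics/wrist0.json'))['tool_from_camera']).round(3))
E
```

```text
pics
scene 56.35546791472639 322.3738541839717 238.8721381423695
top 57.299780023138375 318.55050224444574 234.23205925723758
wrist 65.70646984690485 318.7831412807197 240.40768449904613
{'time_s': 0.1, 'joint_positions': array([ 1.11221647,  0.62925349,  0.03841986,  1.51828398, -0.0270235 ,
        0.99630832, -0.0200038 ]), 'qd': array([ 0.00096919, -0.00134889,  0.00098192, -0.00309029,  0.00026449,
        0.00055334, -0.00087442]), 'effort': array([ 1.99855982e-03, -5.64532614e+01,  1.23058219e+00, -1.93971008e+01,
        1.14058345e-02,  5.56226500e-03,  1.83317451e-05]), 'position': array([ 0.24862119, -0.59995278,  0.23047557]), 'eef_rot': array([ 0.39316851,  0.58846135, -0.39247678,  0.58744679]), 'force': array([0.22403223, 0.18545679, 0.08189479]), 'ft_torque': array([-0.00033159, -0.0068833 ,  0.00684857]), 'width': 0.08513040450623219} 0.0187
[[-0.001  0.924  0.383]
 [ 0.002  0.383 -0.924]
 [-1.     0.    -0.002]]
[[ 4.740e-01  6.860e-01 -5.510e-01  1.143e+00]
 [ 8.810e-01 -3.700e-01  2.960e-01 -3.790e-01]
 [-1.000e-03 -6.260e-01 -7.800e-01  9.360e-01]
 [ 0.000e+00  0.000e+00  0.000e+00  1.000e+00]]
[[-0.016 -0.992  0.124  0.428]
 [-1.     0.015 -0.008 -0.07 ]
 [ 0.006 -0.124 -0.992  1.042]
 [ 0.     0.     0.     1.   ]]
[[ 0.    -0.305  0.952 -0.141]
 [ 0.    -0.952 -0.305  0.078]
 [ 1.     0.    -0.     0.001]
 [ 0.     0.     0.     1.   ]]
```

```bash
sleep 3
```

```text
(no output)
```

View pics/scene0.png

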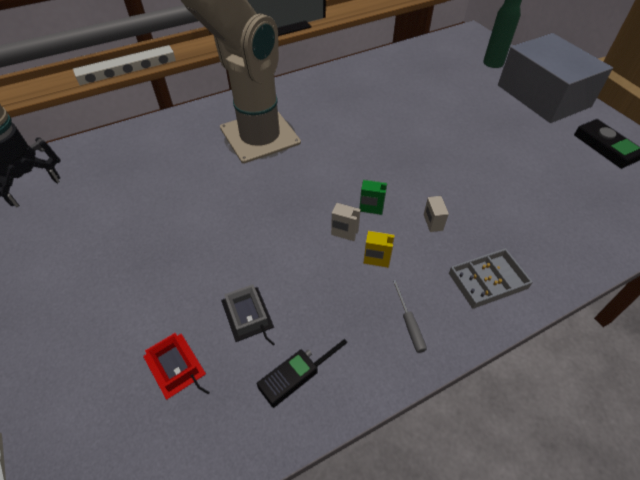

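View pics/top0.png

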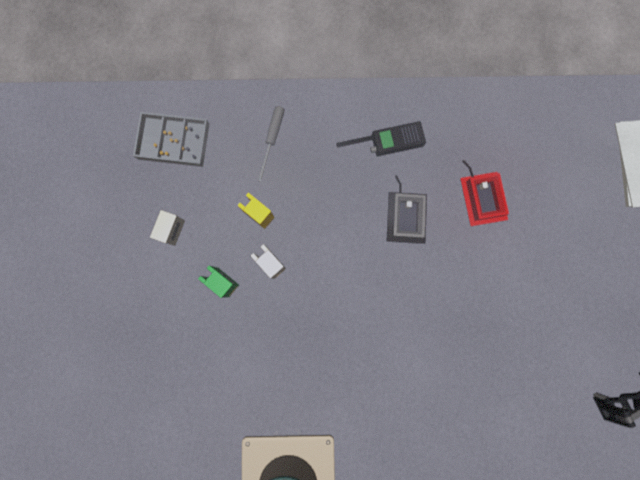

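View pics/wrist0.png

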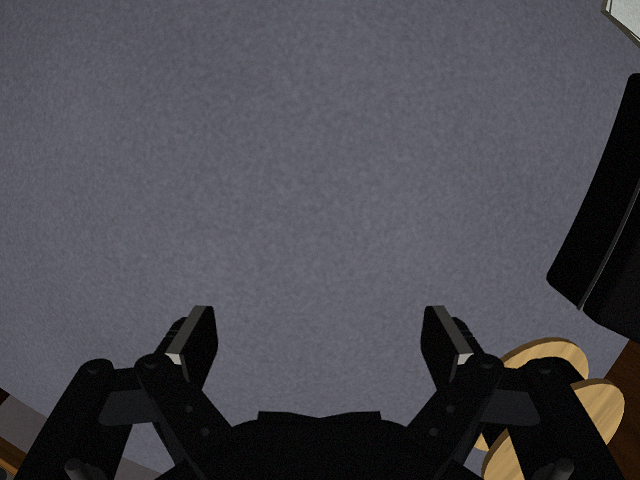

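The top view shows the white grooved pack at about (268,262) with its groove up-left. The yellow decoy is at (256,209), the green one at (217,281) and the spare at (165,227). The grey charger is at (407,217) with its white rib at (409,204), and the red decoy charger is at (485,199). I'll enlarge these regions to measure them.

Run:
```python
from h import *
t=cv2.imread('pics/top0.png');s=cv2.imread('pics/scene0.png')
def c(i,x,y,w,h,k): return cv2.resize(i[y:y+h,x:x+w],None,fx=k,fy=k,interpolation=cv2.INTER_CUBIC)
cv2.imwrite('pics/c1.png',np.hstack([c(t,235,235,60,60,6.5),c(t,378,180,60,60,6.5)]))
cv2.imwrite('pics/c2.png',np.hstack([c(s,320,190,60,60,6.5),c(s,215,280,65,65,6)]))
```

```text
(no output)
```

View pics/c1.png

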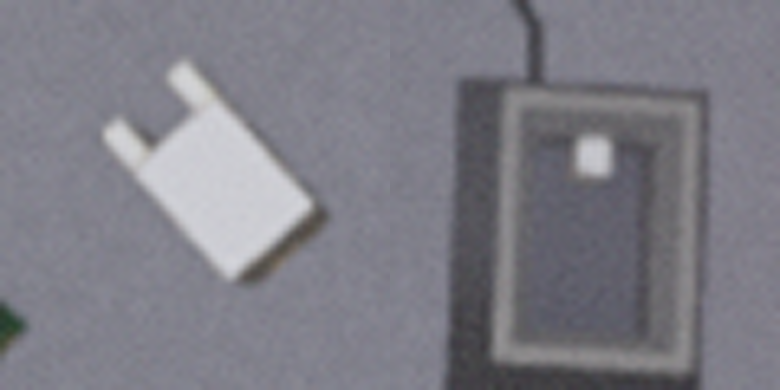

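View pics/c2.png

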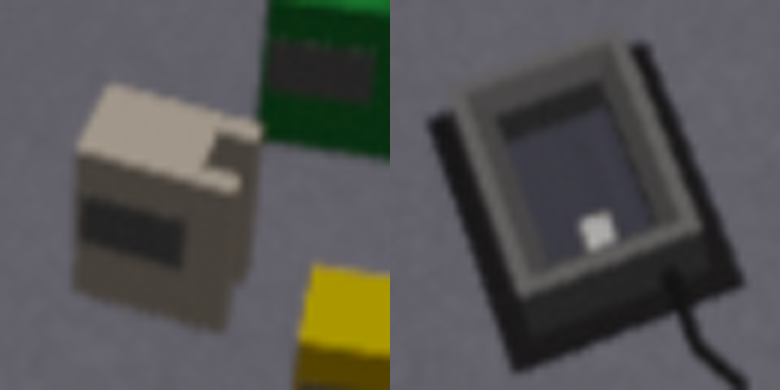

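```bash
cat > m.py <<'E'
from h import *
t=cv2.imread('pics/top0.png').astype(int)
g=cv2.cvtColor(t.astype(np.uint8),cv2.COLOR_BGR2GRAY)
m=np.zeros_like(g);m[235:295,235:295]=(g[235:295,235:295]>165)*255
cs,_=cv2.findContours(m,cv2.RETR_EXTERNAL,cv2.CHAIN_APPROX_NONE);cc=max(cs,key=cv2.contourArea)
r=cv2.minAreaRect(cc);print(r);b=cv2.boxPoints(r)
# box grows .5px about the centre
b=r[0]+(b-r[0])*(1+1/np.mean(r[1]))
W=np.array([onz('top0',u,v,.09) for u,v in b]);print(W.round(4))
print('sides',[np.linalg.norm(W[i]-W[(i+1)%4]).round(4) for i in range(4)],'centre',W.mean(0).round(4))
o=lambda u,v:(u/6.5+235-.5+.08,v/6.5+235-.5+.08)
o2=lambda u,v:((u-390)/6.5+378-.42,v/6.5+180-.42)
s1=lambda u,v:(u/6.5+320-.42,v/6.5+190-.42)
s2=lambda u,v:((u-390)/6+215-.42,v/6+280-.42)
# pack corners, triangulated: back corners, prongs
for n,a,c in [('back L',(234,282),(78,150)),('back R',(318,208),(108,84)),('tip',(103,136),(240,190)),('tip2',(187,60),(262,126))]:
    print(n,onz('top0',*o(*a),.09).round(4),onz('scene0',*s1(*c),.09).round(4))
print('chg rim')
for n,a,c in [('tl',(502,88),(526,296)),('tr',(706,92),(702,228)),('br',(695,374),(616,38)),('bl',(490,362),(455,92))]:
    p,e=tri(('top0',*o2(*a)),('scene0',*s2(*c)));print(n,p.round(4),np.round(e,4),onz('top0',*o2(*a),.037).round(4),onz('scene0',*s2(*c),.037).round(4))
p,e=tri(('top0',*o2(593,155)),('scene0',*s2(598,231)));print('rib',p,e,onz('top0',*o2(593,155),.027),onz('scene0',*s2(598,231),.027))
E
python3 m.py
```

```text
((266.4806823730469, 260.867431640625), (29.583105087280273, 17.54174041748047), 48.012786865234375)
[[ 5.027e-01  7.370e-02  9.000e-02]
 [ 5.289e-01  4.420e-02  9.000e-02]
 [ 4.784e-01 -4.000e-04  9.000e-02]
 [ 4.525e-01  2.910e-02  9.000e-02]]
sides [np.float64(0.0394), np.float64(0.0674), np.float64(0.0392), np.float64(0.0671)] centre [0.4907 0.0366 0.09  ]
back L [0.4535 0.0278 0.09  ] [0.4808 0.0028 0.09  ]
back R [ 4.776e-01 -2.000e-04  9.000e-02] [0.4556 0.0305 0.09  ]
tip [0.5027 0.0714 0.09  ] [0.5287 0.0478 0.09  ]
tip2 [0.5278 0.0434 0.09  ] [0.5041 0.0727 0.09  ]
chg rim
tl [ 0.6432 -0.293   0.0159] [0.033 0.033] [ 0.6477 -0.2571  0.037 ] [ 0.643  -0.3253  0.037 ]
tr [ 0.6512 -0.2904  0.0746] [0.0332 0.0332] [ 0.6452 -0.3304  0.037 ] [ 0.648  -0.2566  0.037 ]
br [ 0.5542 -0.2845  0.0648] [0.033 0.033] [ 0.5433 -0.3218  0.037 ] [ 0.5544 -0.2523  0.037 ]
bl [ 0.5427 -0.2852  0.0106] [0.0323 0.0323] [ 0.5486 -0.2492  0.037 ] [ 0.5476 -0.3172  0.037 ]
rib [ 0.62480422 -0.2907717   0.02702735] [np.float64(0.00025112316469844164), np.float64(0.0002511231646983736)] [ 0.62472063 -0.29101485  0.027     ] [ 0.62490181 -0.29054188  0.027     ]
```

Both views agree within about 2 mm: the pack is near (0.491, 0.037) at yaw 41.6°, and the charger near (0.596, -0.289) at yaw about -4.5°. First I'll move over the charger for a wrist view.

Call:
move_arm:
  series: [1,0,58,-20,4,0,0,1,0,116,-40,8,0,0,1,0,174,-60,12,0,0,1,0,232,-80,16,0,0,1,0,290,-100,20,0,0,1,0,345,-120,24,0,0,1,0,400,-140,27,0,0,1,0,440,-155,27,0,0]
  force: 50

```text
time_s: 1.15
position: [0.5981, -0.2857, 0.2309]
eef_rot: [0.519, 0.481, -0.518, 0.48]
force: [0.8, -1.2, -0.9]
width: 0.0854
```

Run:
```python
from h import *
s,f=save('wrist','w1')
print(s['time_s'],s['position'],R.from_quat(s['eef_rot']).as_matrix().round(3),s['joint_positions'],abs(s['qd']).max())
```

```text
1.15 [ 0.59808249 -0.28571783  0.23087211] [[ 0.     0.997 -0.076]
 [ 0.001 -0.076 -0.997]
 [-1.     0.    -0.001]] [ 0.3073528   0.65386478  0.16890534  1.48057635 -0.12176388  1.01776487
 -1.14068982] 0.46925721564243617
```

View pics/w1.png

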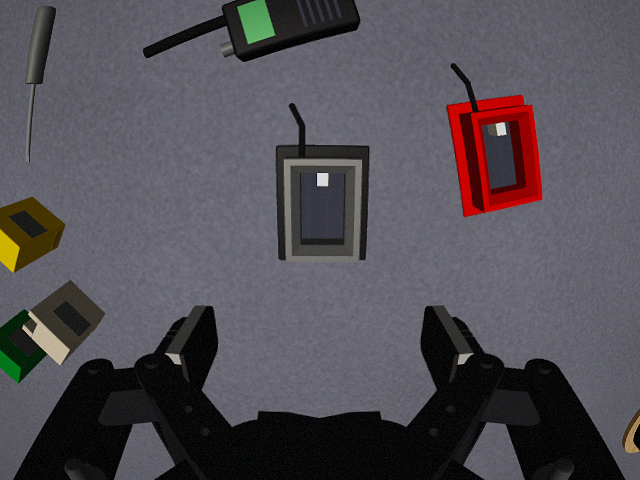

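The charger is at (322,210), aligned with the image, and its rib is at (322,180). I'll refine the corner positions.

Run:
```python
from h import *
s,f=save('wrist','w2')
print(s['time_s'],s['position'],abs(s['qd']).max())
i=cv2.imread('pics/w2.png');cv2.imwrite('pics/w2c.png',cv2.resize(i[140:270,260:385],None,fx=4.5,fy=4.5,interpolation=cv2.INTER_CUBIC))
```

```text
1.2 [ 0.60314551 -0.27932519  0.23054436] 0.09348369626272258
```

View pics/w2c.png

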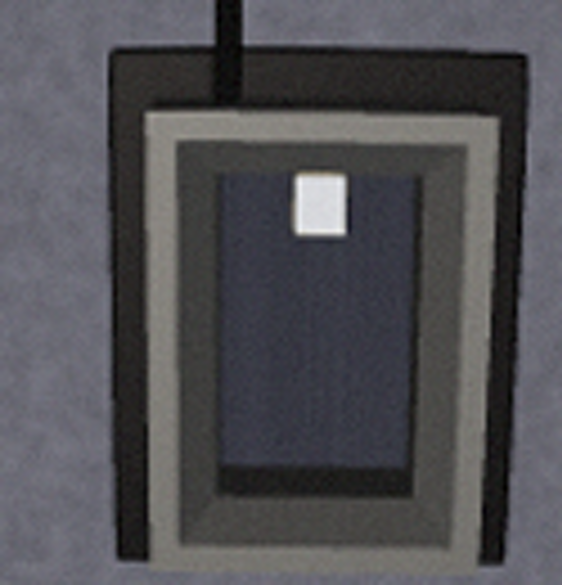

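Run:
```python
from h import *
o=lambda u,v:(u/4.5+260-.39,v/4.5+140-.39)
def quad(name,q,z):
    W=np.array([onz('w2',*o(*p),z) for p in q])
    d=(W[0]+W[1]-W[2]-W[3])/2; l=(W[0]+W[3]-W[1]-W[2])/2
    print(name,'c',W.mean(0).round(4),'len',np.linalg.norm(d).round(4),np.linalg.norm(l).round(4),'yaw',np.degrees(np.arctan2(d[1],d[0])).round(2),np.degrees(np.arctan2(-l[0],l[1])).round(2))
    return W.mean(0)
quad('rim out',[(145,112),(500,117),(480,572),(150,570)],.037)
quad('rim in',[(178,142),(467,146),(450,548),(182,543)],.037)
r=quad('rib',[(294,172),(348,174),(347,236),(293,233)],.027)
quad('wall top',[(218,172),(420,174),(413,497),(217,495)],.027)
quad('foot far',[(110,50),(527,54),(503,564),(117,560)],.004)
q2=lambda u,v:((u-390)/6.5+378-.42,v/6.5+180-.42)
s2=lambda u,v:((u-390)/6+215-.42,v/6+280-.42)
print(tri(('w2',*o(320.5,204)),('top0',*q2(593,155)),('scene0',*s2(598,231))))
# rim far-left, far-right, near... heights
for w,a,c in [((145,112),(502,88),(702,228)),((500,117),(706,92),(526,296)),((480,572),(695,374),(455,92)),((150,570),(490,362),(616,38))]:
    p,e=tri(('w2',*o(*w)),('top0',*q2(*a)),('scene0',*s2(*c)));print(p.round(4),np.round(e,4))
# pack height corners
pt=lambda u,v:(u/6.5+235-.42,v/6.5+235-.42)
ps=lambda u,v:(u/6.5+320-.42,v/6.5+190-.42)
for a,c in [((234,282),(108,84)),((318,208),(78,150)),((103,136),(262,126)),((187,60),(240,190))]:
    p,e=tri(('top0',*pt(*a)),('scene0',*ps(*c)));print('pack',p.round(4),np.round(e,4))
for n,u,v in[('green',217,281),('yellow',257,210),('spare',165,227)]: print(n,onz('top0',u,v,.09))
```

```text
rim out c [ 0.597  -0.2896  0.037 ] len 0.098 0.0713 yaw -4.37 -4.33
rim in c [ 0.5969 -0.2897  0.037 ] len 0.086 0.0579 yaw -4.34 -4.71
rib c [ 0.6259 -0.2919  0.027 ] len 0.013 0.0113 yaw -4.45 -6.37
wall top c [ 0.5971 -0.2894  0.027 ] len 0.0708 0.0424 yaw -4.16 -4.34
foot far c [ 0.5969 -0.2895  0.004 ] len 0.1195 0.0916 yaw -4.45 -4.32
(array([ 0.62516734, -0.29116247,  0.02687709]), [np.float64(0.000956578919737797), np.float64(0.00042733426997423196), np.float64(0.0006818043292888781)])
[ 0.6481 -0.2572  0.0368] [0.0008 0.0003 0.0006]
[ 0.6444 -0.3276  0.0419] [0.001  0.0015 0.0024]
[ 0.5446 -0.3203  0.0346] [0.0014 0.0023 0.0036]
[ 0.5491 -0.2504  0.0302] [0.0012 0.0004 0.0011]
pack [0.4543 0.0294 0.089 ] [0.0017 0.0017]
pack [0.4786 0.0018 0.088 ] [0.002 0.002]
pack [0.5032 0.0723 0.0891] [0.0009 0.0009]
pack [0.5286 0.0453 0.0908] [0.0022 0.0022]
green [0.44883145 0.14305637 0.09      ]
yellow [0.60267946 0.05730255 0.09      ]
spare [0.56792954 0.25798256 0.09      ]
```

Run:
```python
from h import *
s=env.read_state();print(s['time_s'],s['position'],abs(s['qd']).max())
M=R.from_quat(s['eef_rot']).as_matrix();print(M.round(4))
d=np.array([.4912,.0372,.18])-s['position'];print('tool shift',M.T@d*1000)
```

```text
1.25 [ 0.60077451 -0.28164935  0.23042104] 0.06322438275240093
[[ 0.0023  0.9976 -0.0687]
 [ 0.0045 -0.0688 -0.9976]
 [-1.      0.002  -0.0046]]
tool shift [  51.6008289  -131.33873044 -310.32443746]
```

Call:
move_arm:
  series: [0.8,10,-22,-53,-8,0,0,0.8,20,-44,-106,-16,0,0,0.8,30,-66,-160,-24,0,0,0.8,40,-88,-214,-32,0,0,0.8,45,-108,-262,-39,0,0,0.8,48,-122,-296,-44,0,0,0.8,50,-130,-316,-46,0,0,0.8,50,-130,-316,-46,0,0]

```text
time_s: 2.25
position: [0.491, 0.0368, 0.1813]
eef_rot: [0.29, 0.645, -0.29, 0.645]
force: [0.9, -0.9, 0.0]
width: 0.0685
```

Run:
```python
from h import *
s,f=save('wrist','w3')
print(s['time_s'],s['position'],R.from_quat(s['eef_rot']).as_matrix().round(4),s['width'],abs(s['qd']).max())
s=env.read_state();print(s['position'],abs(s['qd']).max())
```

```text
2.25 [0.49102187 0.03681551 0.18130403] [[-1.000e-04  7.483e-01  6.634e-01]
 [-0.000e+00  6.634e-01 -7.483e-01]
 [-1.000e+00 -1.000e-04 -1.000e-04]] 0.06852072952293596 0.041296430854290085
[0.49156624 0.03534571 0.18137597] 0.023783806305498055
```

View pics/w3.png

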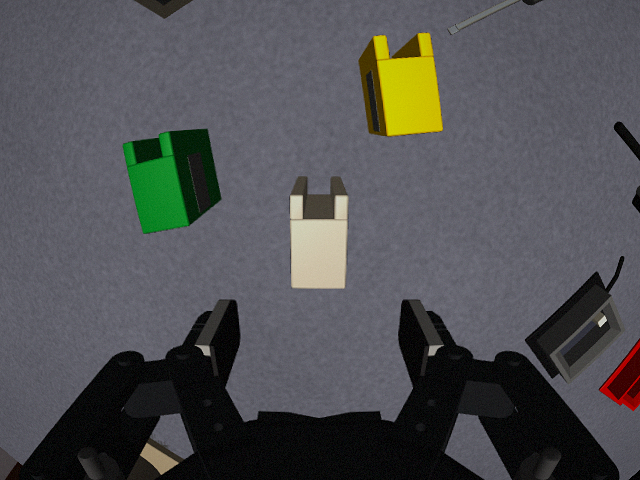

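The pack sits between the fingers in line with the tool. Its top-face corners are about (290,195), (348,195), (346,288) and (291,289). The green decoy is clear of the left finger.

Run:
```python
from h import *
i=cv2.imread('pics/w3.png');g=cv2.cvtColor(i,cv2.COLOR_BGR2GRAY)
m=np.zeros_like(g);m[185:300,270:370]=(g[185:300,270:370]>165)*255
cs,_=cv2.findContours(m,cv2.RETR_EXTERNAL,cv2.CHAIN_APPROX_NONE);c=max(cs,key=cv2.contourArea)
r=cv2.minAreaRect(c);print(r)
h=cv2.convexHull(c);q=cv2.approxPolyDP(h,6,True)[:,0];print(q.tolist())
W=np.array([onz('w3',*p,.09) for p in q.astype(float)])
print(W.round(4),[np.linalg.norm(W[k]-W[k-1]).round(4) for k in range(len(W))],W.mean(0))
M=R.from_quat(json.load(open('pics/w3.json'))['rot']).as_matrix()
print('tool y/z of corners rel pack est',((W-np.array([.4912,.0372,.09]))@M*1000).round(1))
```

```text
((318.5, 253.5), (67.0, 55.0), 90.0)
[[345, 220], [344, 286], [292, 286], [291, 220]]
[[0.5158 0.0348 0.09  ]
 [0.481  0.0034 0.09  ]
 [0.4572 0.0302 0.09  ]
 [0.4926 0.0609 0.09  ]] [np.float64(0.035), np.float64(0.0468), np.float64(0.0358), np.float64(0.0469)] [0.48665716 0.03230592 0.09      ]
tool y/z of corners rel pack est [[ -0.   16.8  18.1]
 [  0.  -30.1  18.5]
 [  0.  -30.1 -17.3]
 [ -0.   16.8 -16.8]]
```

Call:
move_arm:
  series: [0.8,35,1,0,0,0,0,0.8,70,1,0,0,0,0,0.8,105,1,0,0,0,0,0.8,128,1,0,0,0,0,0.8,138,1,0,0,0,0,0.8,138,1,0,0,0,0,0.4,138,1,0,0,0,0,0,138,1,0,0,0,0]
  force: 50

```text
time_s: 3.3
position: [0.4927, 0.037, 0.0443]
eef_rot: [0.291, 0.644, -0.29, 0.645]
force: [-0.7, -1.1, 2.3]
width: 0.0379
```

Call:
move_arm:
  series: [0,0,0,0,0,0,0,0,0,0,0,0,0,0,0,0,0,0,0,0,0,0,0,0,0,0,0,0,0,-15,0,0,0,0,0,0,-40,0,0,0,0,0,0,-70,0,0,0,0,0,0,-85,0,0,0,0,0]
  force: 60

```text
time_s: 4.3
position: [0.4925, 0.0371, 0.1303]
eef_rot: [0.291, 0.644, -0.29, 0.645]
force: [0.3, -0.3, -2.9]
width: 0.0374
```

Run:
```python
from h import *
s,f=save('wrist','w4');save('scene','s4')
print(s['time_s'],s['position'],R.from_quat(s['eef_rot']).as_matrix().round(4),s['width'],s['force'])
s=env.read_state();print(s['position'],abs(s['qd']).max())
a=cv2.imread('pics/s4.png')[120:300,250:460]
cv2.imwrite('pics/s4c.png',cv2.resize(a,None,fx=3,fy=3))
```

```text
4.3 [0.49251818 0.03709719 0.13027007] [[ 2.400e-03  7.489e-01  6.627e-01]
 [ 3.000e-04  6.627e-01 -7.489e-01]
 [-1.000e+00  2.000e-03  1.300e-03]] 0.03738592588417203 [ 0.2700599  -0.31846604 -2.88519811]
[0.49292271 0.03712686 0.12997935] 0.041447159554304926
```

View pics/w4.png

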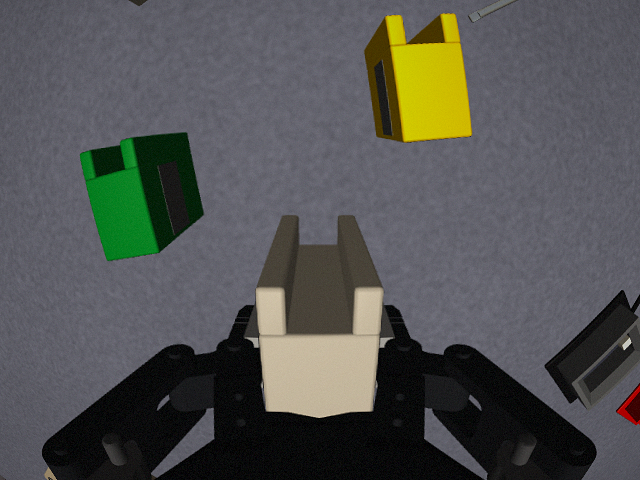

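View pics/s4c.png

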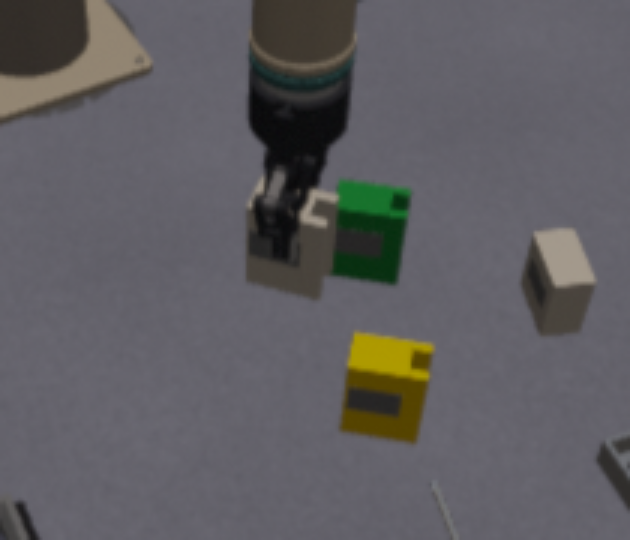

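Run:
```python
from h import *
d=json.load(open('pics/w4.json'));M=R.from_quat(d['rot']).as_matrix();p=np.array(d['pos'])
for z in (.176,):
  for n,u,v in [('tipL',257,288),('tipR',382,288),('grL',283.5,289),('grR',355.5,289),('gfL',286,334),('gfR',355,334),('bL',266,409),('bR',374,409)]:
    print(n,(M.T@(onz('w4',u,v,z)-p)*1000).round(1))
# bottom tips at z .086
for n,u,v in [('bot tipL in',299,216),('botR in',337,216),('bot outer L',282,217),('R',354,217)]:
    print(n,(M.T@(onz('w4',u,v,.086)-p)*1000).round(1))
```

```text
tipL [-45.7  32.8 -16.6]
tipR [-45.6  32.8  19.2]
grL [-45.7  32.6  -9. ]
grR [-45.6  32.6  11.5]
gfL [-45.7  17.5  -8.8]
gfR [-45.7  17.5  12. ]
bL [-45.8 -14.2 -17.2]
bR [-45.7 -14.3  20.2]
bot tipL in [44.3 31.5 -9.2]
botR in [44.3 31.5 10.4]
bot outer L [ 44.3  31.  -18. ]
R [44.4 31.  19.2]
```

Call:
move_arm:
  series: [0,-15,-15,33,4,0,0,0,-15,-37,83,11,0,0,0,-15,-60,136,19,0,0,0,-15,-84,190,28,0,0,0,-15,-107,242,36,0,0,0,-15,-124,282,42,0,0,0,-15,-134,305,45,0,0,0,-15,-138,314,46,0,0]

```text
time_s: 5.4
position: [0.5957, -0.2911, 0.1416]
eef_rot: [-0.519, -0.48, 0.52, -0.479]
force: [0.1, 0.1, -1.3]
width: 0.0371
```

Call:
move_arm:
  series: [0,10,0,0,0,0,0,0,20,0,0,0,0,0,0,30,0,0,0,0,0,0,40,0,0,0,0,0,0,46,0,0,0,0,0,0,46,0,0,0,0,0,0,46,0,0,0,0,0,0,46,0,0,0,0,0]

```text
time_s: 6.4
position: [0.597, -0.2898, 0.0978]
eef_rot: [0.519, 0.48, -0.519, 0.48]
force: [0.8, 0.0, -0.8]
width: 0.0372
```

Run:
```python
from h import *
s,f=save('wrist','w5')
print(s['time_s'],s['position'],s['width'],s['force'])
M=R.from_quat(s['eef_rot']).as_matrix();print(M.round(4),'heading z',np.degrees(np.arctan2(M[1,2],M[0,2])))
s=env.read_state();print(s['position'],abs(s['qd']).max())
d=np.array([.5967,-.289,.047])-s['position'];print('shift',M.T@d*1000)
```

```text
6.4 [ 0.5969656  -0.28983527  0.09782586] 0.037235484404468285 [ 0.75265009  0.0016134  -0.84322984]
[[ 9.000e-04  9.969e-01 -7.840e-02]
 [-4.000e-04 -7.840e-02 -9.969e-01]
 [-1.000e+00  9.000e-04  3.000e-04]] heading z -94.49940893537845
[ 0.59689592 -0.28977921  0.09776064] 0.0016802088961637663
shift [50.76011188 -0.30353085 -0.77896074]
```

View pics/w5.png

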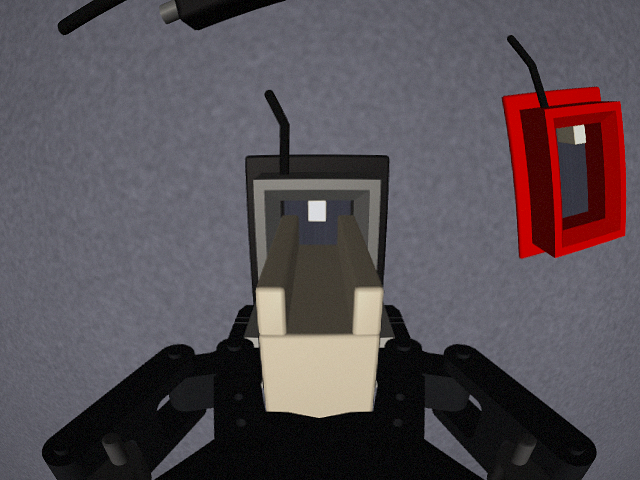

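The pack hangs over the bay with its groove (centre about column 318) in line with the rib (317), and the rim spans columns 254–381 evenly around it. I'm descending in stages.

Call:
move_arm:
  series: [0,5,0,0,0,0,0,0,10,0,0,0,0,0,0,15,0,0,0,0,0,0,20,0,0,0,0,0,0,25,0,0,0,0,0,0,30,0,0,0,0,0,0,35,0,0,0,0,0,0,35,0,0,0,0,0]

```text
time_s: 7.45
position: [0.5963, -0.2894, 0.0618]
eef_rot: [-0.519, -0.48, 0.519, -0.48]
force: [0.4, 0.3, -2.3]
width: 0.0375
```

Run:
```python
from h import *
s,f=save('wrist','w6')
print(s['time_s'],s['position'],s['width'],s['force'],s['ft_torque'])
```

```text
7.45 [ 0.59632386 -0.28943995  0.0617811 ] 0.0375209242756226 [ 0.37385465  0.26109171 -2.31390281] [ 0.03988715 -0.06407785 -0.00536877]
```

View pics/w6.png

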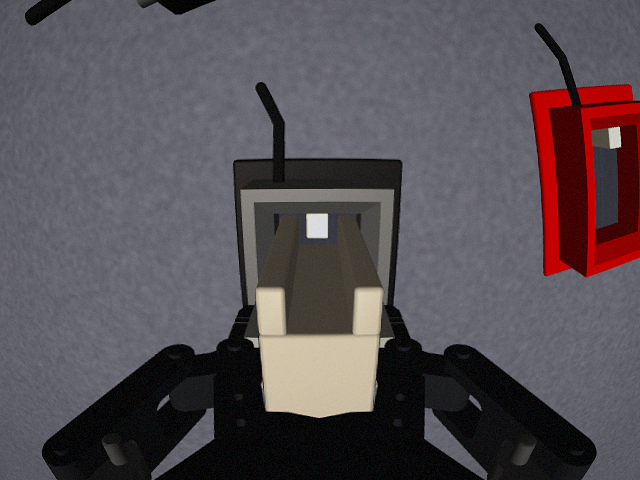

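The groove already surrounds the rib at (317,225) and there is no contact force. I'm continuing to the floor.

Call:
move_arm:
  series: [0,3,0,0,0,0,0,0,6,0,0,0,0,0,0,9,0,0,0,0,0,0,11,0,0,0,0,0,0,13,0,0,0,0,0,0,14,0,0,0,0,0,0,15,0,0,0,0,0,0,15,0,0,0,0,0]

```text
time_s: 8.5
position: [0.5967, -0.2896, 0.0494]
eef_rot: [0.519, 0.48, -0.519, 0.48]
force: [-4.4, 1.7, 11.2]
width: 0.0375
```

Contact came at TCP z = 0.0494, where it was expected for fully home (grasp at 0.0443 plus the 5 mm floor). I'm releasing and retreating.

Call:
move_arm:
  series: [0,-2,0,0,0,0,0,0.6,-2,0,0,0,0,0,0.7,-2,0,0,0,0,0,0.8,-2,0,0,0,0,0,0.8,-2,0,0,0,0,0,0.8,-25,0,0,0,0,0,0.8,-60,0,0,0,0,0,0.8,-100,0,0,0,0,0]

```text
time_s: 9.5
position: [0.5962, -0.2894, 0.1477]
eef_rot: [-0.519, -0.48, 0.519, -0.48]
force: [0.1, 0.5, 1.0]
width: 0.0682
```

Call:
move_arm:
  series: [0.8,-20,-10,0,0,0,0,0.8,-40,-40,0,0,0,0,0.8,-50,-70,0,0,0,0,0.8,-50,-100,0,0,0,0,0.8,-50,-120,0,0,0,0,0.8,-50,-120,0,0,0,0,0.8,-50,-120,0,0,0,0,0.8,-50,-120,0,0,0,0]

```text
time_s: 10.5
position: [0.478, -0.2801, 0.1971]
eef_rot: [0.519, 0.48, -0.519, 0.48]
force: [0.2, -0.3, 0.1]
width: 0.0681
```

Run:
```python
from h import *
s,f=save('wrist','w7');save('top','t7');save('scene','s7')
print(s['time_s'],s['position'],s['width'],s['force'])
a=cv2.imread('pics/t7.png')[160:280,340:480];b=cv2.imread('pics/s7.png')[250:370,180:320]
cv2.imwrite('pics/c7.png',np.vstack([cv2.resize(x,None,fx=2.5*2/2,fy=2.5) for x in (a,b)]))
cv2.imwrite('pics/c7.png',np.hstack([cv2.resize(x,None,fx=2.8,fy=2.8) for x in (a,b)]))
```

```text
10.5 [ 0.47795108 -0.28005853  0.19708104] 0.06805907989491172 [ 0.19377249 -0.3208017   0.10266261]
```

View pics/c7.png

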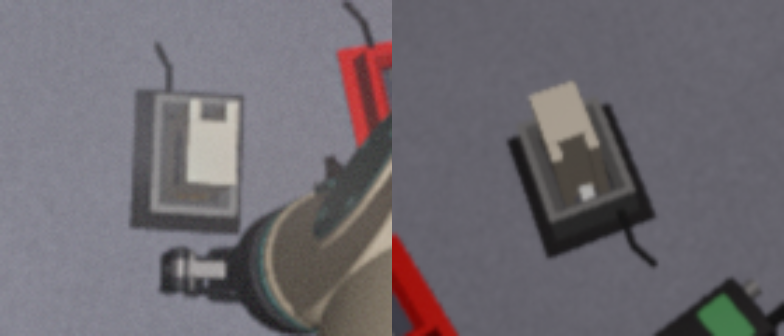

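View pics/w7.png

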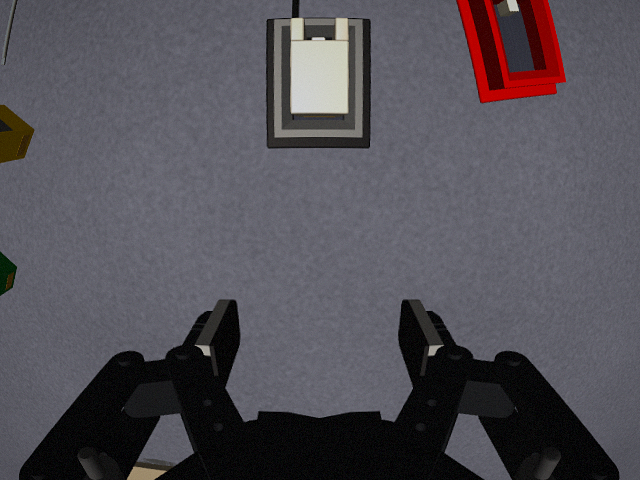

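Run:
```python
from h import *
t=lambda u,v:(u/2.8+340,v/2.8+160); s=lambda u,v:((u-392)/2.8+180,v/2.8+250)
for w,a,c in [((290,112),(187,183),(577,83)),((348,114),(236,185),(530,96))]:
    p,e=tri(('w7',*w),('t7',*t(*a)),('scene0',*s(*c)));print('back',p.round(4),np.round(e,4))
q=[(292,18),(347,18),(348,114),(290,112)]
W=np.array([onz('w7',u,v,.095) for u,v in q]);print(W.round(4),W.mean(0).round(4))
d=W[0]+W[1]-W[2]-W[3];print('yaw',np.degrees(np.arctan2(d[1],d[0])),np.linalg.norm(d)/2)
# spare moved?
A=cv2.imread('pics/top0.png')[200:255,140:190].astype(int);B=cv2.imread('pics/t7.png')[200:255,140:190].astype(int)
print('spare diff',abs(A-B).mean())
```

```text
back [ 0.5657 -0.2684  0.0898] [0.0012 0.0031 0.003 ]
back [ 0.5621 -0.3061  0.0938] [0.0005 0.0023 0.0026]
[[ 0.6299 -0.2755  0.095 ]
 [ 0.6272 -0.3108  0.095 ]
 [ 0.5623 -0.3064  0.095 ]
 [ 0.5665 -0.2693  0.095 ]] [ 0.5965 -0.2905  0.095 ]
yaw -4.720537010624165 0.06435492280378739
spare diff 3.441818181818182
```

```bash
python3 -c "
from bench import env
print(env.finish_job())"
```

```text
the job is handed in; nothing more can be done
None
```

The tall grooved pack is standing in the grey charger with its groove around the rib, and I handed the job in at about 10.7 s. I gripped it by the broad faces, lowered it in line with the bay, then let go and moved the arm clear.

**Last checks:**
- **Fully home:** the tool met the bay floor at 49.4 mm against an expected 49.3 mm, with about 11 N of upward force.
- **Centre:** the pack is at (0.5965, -0.2905), about 1 mm from the bay centre I measured at (0.597, -0.2895).
- **Alignment:** its yaw is -4.7°, against the bay's -4.4°.
- **Top height:** a three-view check put the top at 90–94 mm where 95 mm was expected. The rays missed each other by up to 3 mm, so I count this as agreeing only roughly. I relied on the floor contact for the "fully home" result.
- **Shorter pack:** the arm never went near it. The before-and-after pixel difference there was small (3.4 out of 255), but I did not compare that with the camera noise.

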